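# Take the stopped dial timer off its keyhole studs

### The job

The round dial timer on the sloping steel ledge has stopped and needs a new battery: slide it up the slope until the stud heads stand in the wide ends of its two keyholes, lift it off, and lay it down gently, dial up, in the large compartment of the black service tray. Leave the other two instruments hanging as they are and do not disturb the other things on the counter.

Things in the scene. Friction and masses are not known exactly. Their poses are not given: they have to be found in the camera images.
- timer_mid (a point): Round dial timer, 0.15 to 0.31 kg: grey case 64 mm in diameter, 26 mm high, white dial with two hands, on a keyhole plate 114 (y) x 50 (x) x 4 mm. Point: on the case's axis, 15 mm above the plate's underside, 15 mm below the dial. z out of the dial, x up the slope as it hangs. The case overhangs the plate by 7 mm at both x ends: push or grip it there. Friction holds it on the ledge where it is left.
- timer_key_a (a point): Centre of the wide end (15.5 mm across) of the keyhole in the +y end of the timer's plate: x = -8, y = +44 mm from the timer's middle, half-way through the plate. The narrow part (6.5 mm wide) runs from it in +x. While the timer hangs, the stud bears on the narrow part's upper end, 16 mm from this point: the timer must go 16 mm up the slope to bring this point onto the stud's axis.
- timer_key_b (a point): The same for the keyhole in the -y end of the plate (y = -44 mm). With the wide ends centred on the studs the heads have 2 mm to spare all round. The timer can be pushed up to 5 mm too far, where the heads catch the plate again; it has about 1.5 mm of play under the heads.
- ledge: Sloping stainless ledge, 190 mm up the slope x 420 mm wide, sloping 22 degrees, higher away from the robot. Origin in the middle of its upper surface; x up the slope, y along it, z square out of it. An instrument hangs on each of three stud pairs (which where varies), its middle at x = -8 mm, y = -130, 0 or 130. Behind the ledge, level with its top edge, are pans; lid knobs stand 22 mm above it.
- studs_mid (a point): Middle of the row of studs: the ledge's origin raised 5.5 mm, same axes. Headed studs stand at x = 0 and 44 mm either side of y = -130, 0 and +130 mm; shank 5 mm in diameter, head 11 mm in diameter, from 5.5 to 8.5 mm above the ledge's surface.
- keypad_mid (a point): Middle of the square grey digital timer (60 mm x 64 mm x 26 mm, with screen and three keys) hung on the same kind of plate and studs, 15 mm above the underside of its plate. To be left hanging.
- probe_reader_mid (a point): Middle of the oblong grey probe thermometer (40 mm x 68 mm x 22 mm) hung on the same kind of plate and studs, 15 mm above the underside of its plate. To be left hanging.
- tray: Black service tray, fixed to the counter. Origin under the centre of its large compartment, at the counter's surface; z up. The large compartment is 150 mm (x) x 170 mm (y) inside, its floor 4 mm above the counter, its walls up to 22 mm. Beyond it on the +x side is a narrow compartment with a screwdriver.
- shaker: Steel cheese shaker, 72 mm in diameter, 130 mm high, standing on the counter; origin under its centre. To be left alone.
- sauce_bottle: White squeeze bottle, 62 mm in diameter, 180 mm high; origin under its centre. To be left alone.
- scraper: Bench scraper lying flat, 99 mm (x) x 150 mm (y), 20 mm high at its handle; origin on the counter under its middle. To be left alone.
- wheel_cutter: Pizza wheel lying flat, 220 mm long along its x, wheel 90 mm in diameter, 20 mm high; origin on the counter under its middle. To be left alone.
- small_bowl: Steel bowl, 110 mm in diameter, 50 mm high; origin under its centre. To be left alone.
Mind the look-alikes: they are no part of the job. What is shaped like the part that bears timer_mid but yellow is not meant.

How it is judged:
By the outcome, as a careful person would: the job done as asked, in the order asked, and still so for the second after the job is handed in, with the robot touching nothing.
It also fails if it takes over 45 s, if anything falls off the work surface, if the arm or the gripper's body presses on something with over 40 N, if the wrist force passes 120 N, or if a joint passes its speed limit or range.

### The arm

A 6-joint arm with a two-finger parallel gripper is mounted at the origin on the work surface. World frame = base frame: x ahead of the robot, y to its left, z up, the work surface at z = 0. Lengths are in mm, angles in rad, forces in N, time in s.
With the tool pointing down it reaches from about 250 to 725 mm from the base axis. Payload 4 kg.
Tool frame: the origin (TCP) lies on the centre line of the jaws, within the pads' length; the fingertips stand 25 mm ahead of it and the grasp point (between the pads) lies 6 mm ahead of it; y points along the fingers, z is the direction in which the jaws open and shut, and the axes are right-handed (so a half turn about y gives the same grasp; the last joint's range is limited). The gripper opens to 85 mm and grips with 20 to 120 N. Pads are 22 mm wide; open, the fingers measure 114 mm over their backs; the gripper's body (76 mm by 85 mm) begins 54 mm behind the grasp point. The pads swing forward as they close: fully open they stand 13 mm farther back than shut.
Start: joints at [-1.103, 0.241, 0.005, 1.335, 0, 1.571], TCP at [225.46, -446.282, 256.306] pointing down, gripper open.
Joint ranges: [-2.72, 2.72], [-1.05, 1.87], [-1.09, 1.28], [-1.99, 2.15], [-1.42, 1.44], [-3.14, 3.14]. Speed limits (rad/s): [2.79, 2.79, 3.14, 3.14, 3.14, 3.14].

### API

Orientations are given as a rotation vector (axis times angle).
In Python, from bench import manip, vision gives the robot as it stands.
- The arm moves only by the tool play_rows, never from a script. Its argument "increments" is a list of rows, each an object of numbers: "x", "y", "z": the shift along the world's x, y, z in m; "ax", "ay", "az": the turn, a rotation vector about the world's x, y, z in rad; "hand": the opening, from -1 (shut) to 1 (fully open), so that 0 is half open. In form: [{"x": .., "y": .., "z": .., "ax": .., "ay": .., "az": .., "hand": ..}, ...]. A call has exactly 8 rows; each row is the pose to reach, as a shift and turn from the pose commanded when the call began; what a row does not reach only later rows make up. A row lasts 1/10 s, in which the tool goes at most 50 mm and 8.59 degrees, less where a joint would pass 70% of its speed; a pose out of reach is approached as far as the arm can. A call with a gripper value outside its range is refused whole. The fingers move at their own pace and stop on an object; "newtons" is the grip in N (left out, the last holds). Time passes only in rows, so rows that repeat a pose let the fingers close, or fill a call up. It gives the time, the measured TCP pose, the force and the opening at its end, in the units of the state.
- manip.get_obs(): the state, without advancing time (a new reading comes with each control period).
- vision.camera(name): name is "side" or "top" or "wrist"; returns the picture (420x560x3 uint8, blue, green, red); there is no depth.
- vision.get_calibration(name): a dict with "fx", "fy", "cx", "cy" (pixels), "R" (3x3) and "t" (3): a world point X has camera coordinates R X + t; the wrist camera has in their place "hand_eye" (4x4, takes a point from camera to tool coordinates, whose origin is the TCP and whose axes are the tool frame's). Camera axes: x right, y down, z forward; pixel columns grow to the right and rows downward; lengths in mm; the calibration is good to about 2 mm. A picture is of the moment at which its call begins: read the wrist's pose just before it. get_calibration takes no time and is no camera call.
- manip.job_done(): hands the job in, once; it reports no verdict.
The state is a dict: "clock": time; "qpos": joint angles; "qvel": joint speeds; "effort": joint torques, N m; "eef_pos": TCP position; "ee_rot": TCP orientation; "force": force on the tool from outside, world axes, zero at the start; "moment": the same for the moment, N m; "grip_width": opening from 0.0 (shut) to 1.0 (fully open).
Only numpy, scipy, OpenCV 4.12 (cv2) and the standard library are available. Lean on these libraries where they do the work, as an engineer would, in place of code of your own. Each camera call takes 0.05 s, during which the arm holds its last target. There are 200 camera calls.

## Working session

There is one attempt and no reset: what is moved stays moved. The work goes in short steps, Python scripts to look and compute and a tool call to move; the robot and the scene stay as the last step left them, time stands still between calls to the robot, and variables do not carry over. Pictures are saved under pics/ and viewed, about 8 in all and at most 12, crops included, and the job is handed in when it is done.

Besides the shell and the picture viewer there is one more tool, called by a JSON object that holds its "fn" and its "kwargs", one argument or row to a line. play_rows: Moves the arm, as the interface text tells. Its arguments: {"type":"object","properties":{"increments":{"type":"array"},"newtons":{"type":"number"}},"required":["increments"]}

```bash
mkdir -p pics; ls; python3 - <<'E'
from bench import manip, vision
import cv2, numpy as np
for n in("top","side"):
    cv2.imwrite(f"pics/{n}0.png",vision.camera(n)); c=vision.get_calibration(n); print(n,c)
print(vision.get_calibration("wrist")); print(manip.get_obs())
E
```

```text
pics
top {'fx': 466.45352643911656, 'fy': 466.45352643911656, 'cx': 274.9259603767256, 'cy': 208.04200443651092, 'R': array([[-0.01184531, -0.99992076, -0.00426209],
       [-0.99496449,  0.01221062, -0.09948144],
       [ 0.0995256 ,  0.00306224, -0.99503029]]), 't': array([ -35.89094246,  552.05777501, 1183.22968729])}
side {'fx': 469.59161554733356, 'fy': 469.59161554733356, 'cx': 282.9110799336207, 'cy': 214.9916008299715, 'R': array([[ 0.97500351, -0.2220862 , -0.00677301],
       [-0.13555104, -0.57039043, -0.81011152],
       [ 0.17605133,  0.79077966, -0.58623669]]), 't': array([-542.22175875,  127.2009372 , 1412.78926709])}
{'fx': 339.98582680275285, 'fy': 339.98582680275285, 'cx': 279.31114283193267, 'cy': 209.80371838842927, 'hand_eye': array([[ 1.38250376e-03,  9.48218024e-01,  3.17617171e-01,
        -8.30304989e+01],
       [ 2.82418290e-04, -3.17617832e-01,  9.48218769e-01,
        -1.17910378e+02],
       [ 9.99999004e-01, -1.22121512e-03, -7.06901961e-04,
        -8.97820223e-01],
       [ 0.00000000e+00,  0.00000000e+00,  0.00000000e+00,
         1.00000000e+00]])}
{'clock': 0.1, 'qpos': array([-1.10297323e+00,  2.41392392e-01,  3.83884338e-03,  1.33522266e+00,
        8.71997510e-06,  1.57079464e+00]), 'qvel': array([-0.00123194, -0.0032964 ,  0.00228765, -0.00245028,  0.0004502 ,
        0.00111014]), 'effort': array([ 1.34296020e-03, -3.73139834e+01,  2.53009093e+01,  1.08570713e-02,
        7.37479445e-05,  2.23522210e-05]), 'eef_pos': array([ 225.23271902, -445.79668843,  255.4669313 ]), 'ee_rot': array([-0.46774257,  1.96308254, -1.95919564]), 'force': array([ 0.08629429, -0.61128639,  0.2823679 ]), 'moment': array([ 0.00089016,  0.04237977, -0.0052029 ]), 'grip_width': 1.0001336181339264}
```

View pics/top0.png

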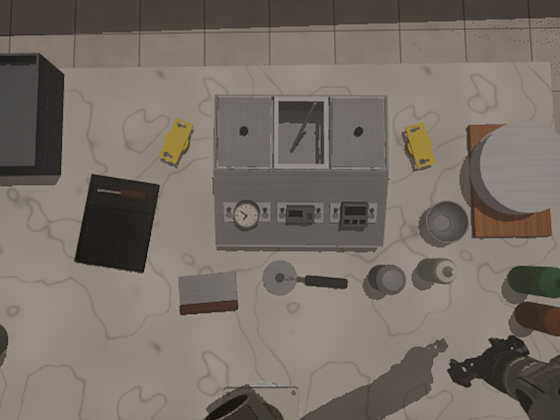

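View pics/side0.png

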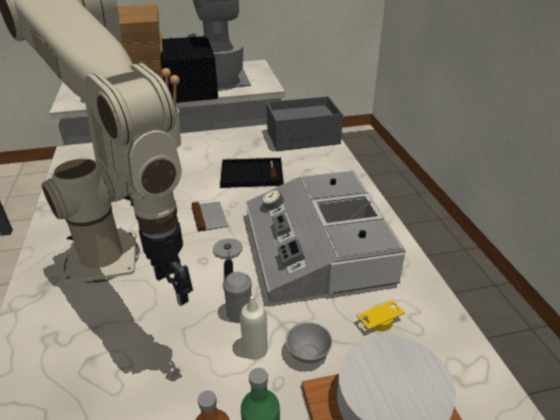

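The top view shows the timer candidates: a round grey case with a white dial at (245,214), the oblong probe reader at (300,214), the square keypad at (353,215), and yellow look-alikes at (177,142) and (420,145). I choose (245,214), which is also at side (271,199). The tray's large compartment is around (117,237).

```bash
cat > h.py <<'E'
from bench import manip, vision
import cv2, numpy as np
from scipy.spatial.transform import Rotation as Ro
def cam(n,obs=None):
    c=vision.get_calibration(n)
    if n=="wrist":
        T=np.eye(4); T[:3,:3]=Ro.from_rotvec(obs["ee_rot"]).as_matrix(); T[:3,3]=obs["eef_pos"]
        W=T@c["hand_eye"]; R=W[:3,:3].T; t=-R@W[:3,3]
    else: R,t=c["R"],c["t"]
    K=np.array([[c["fx"],0,c["cx"]],[0,c["fy"],c["cy"]],[0,0,1]])
    return K,np.array(R),np.array(t)
def ray(C,u,v):
    K,R,t=C; d=R.T@np.linalg.solve(K,[u,v,1.]); return -R.T@t,d/np.linalg.norm(d)
def plane(C,uv,p0,n):
    o,d=ray(C,*uv); return o+d*(np.dot(np.array(p0)-o,n)/np.dot(d,n))
def proj(C,X):
    K,R,t=C; p=K@(R@np.asarray(X,float)+t); return p[:2]/p[2]
def tri(C1,a,C2,b):
    o1,d1=ray(C1,*a);o2,d2=ray(C2,*b)
    s=np.linalg.lstsq(np.c_[d1,-d2],o2-o1,rcond=None)[0]
    p,q=o1+s[0]*d1,o2+s[1]*d2; return (p+q)/2,np.linalg.norm(p-q)
E
python3 - <<'E'
from h import *
T,S=cam("top"),cam("side")
t=cv2.imread("pics/top0.png");s=cv2.imread("pics/side0.png")
def dial(im,x0,x1,y0,y1):
    g=cv2.cvtColor(im[y0:y1,x0:x1],cv2.COLOR_BGR2GRAY); m=(g>165).astype('uint8')
    n,l,st,c=cv2.connectedComponentsWithStats(cv2.morphologyEx(m,cv2.MORPH_CLOSE,np.ones((3,3))))
    i=1+np.argmax(st[1:,4]); cn=cv2.convexHull(np.argwhere(l==i)[:,::-1].astype(np.float32)); e=cv2.fitEllipse(cn); print(st[i],e); return np.array(e[0])+[x0,y0]
a=dial(t,228,262,198,232);b=dial(s,255,288,185,212)
print(a,b,*tri(T,a,S,b))
cr=lambda im,x0,x1,y0,y1,k:cv2.resize(im[y0:y1,x0:x1],None,fx=k,fy=k,interpolation=cv2.INTER_CUBIC)
A=cr(t,70,400,90,290,2.4)
cv2.imwrite("pics/c1.png",A)
E
```

```text
Traceback (most recent call last):
ValueError: attempt to get argmax of an empty sequence
```

```bash
python3 - <<'E'
from h import *
T,S=cam("top"),cam("side")
t=cv2.imread("pics/top0.png");s=cv2.imread("pics/side0.png")
def dial(im,x0,x1,y0,y1):
    g=cv2.cvtColor(im[y0:y1,x0:x1],cv2.COLOR_BGR2GRAY);hi=np.percentile(g,95);m=(g>.5*hi+.5*np.median(g)).astype('uint8')
    print(hi,np.median(g))
    n,l,st,c=cv2.connectedComponentsWithStats(cv2.morphologyEx(m,cv2.MORPH_CLOSE,np.ones((3,3))))
    i=1+np.argmax(st[1:,4]); cn=cv2.convexHull(np.argwhere(l==i)[:,::-1].astype(np.float32)); e=cv2.fitEllipse(cn); print(st[i],e); return np.array(e[0])+[x0,y0]
a=dial(t,228,262,198,232);b=dial(s,255,288,185,212)
print(a,b,*tri(T,a,S,b))
cr=lambda im,x0,x1,y0,y1,k:cv2.resize(im[y0:y1,x0:x1],None,fx=k,fy=k,interpolation=cv2.INTER_CUBIC)
cv2.imwrite("pics/c1.png",cr(t,70,400,90,290,2.4))
E
```

```text
143.0 96.0
[  0   5  34  23 466] ((17.487712860107422, 9.296965599060059), (31.798402786254883, 39.143592834472656), 143.25729370117188)
192.0 121.0
[  0   2  24  15 258] ((11.13293170928955, 7.980510711669922), (16.73988151550293, 24.535947799682617), 92.29652404785156)
[245.48771286 207.2969656 ] [266.13293171 192.98051071] [527.06851126  28.4535134  135.50134505] 32.71165426569108
```

View pics/c1.png

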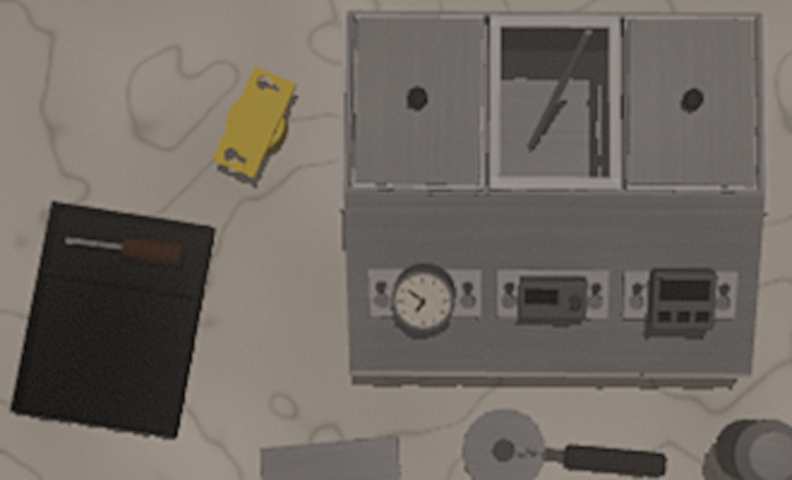

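The crop confirms the round white dial timer, hanging at the left stud pair: dial centre at crop (423,300), which is top (246,215). The tray's large compartment has crop corners of about (12,411), (177,438), (197,298) and (38,277).

```bash
python3 - <<'E'
from h import *
T,S=cam("top"),cam("side")
f=lambda u,v:(70+u/2.4,90+v/2.4)
p,e=tri(T,f(423,300),S,(271.5,199)); print("dial",p,e)
n=np.array([-np.sin(.384),0,np.cos(.384)])
for q in [(423,300),(552,300),(683,298)]: print(plane(T,f(*q),p,n))
print("ledge low edge",[plane(T,f(*q),p-30*n,n) for q in[(352,374),(750,372)]])
cs=[plane(T,f(*q),[0,0,22],[0,0,1]) for q in[(12,411),(177,438),(197,298),(38,277),(52,203),(214,228)]]
print(np.round(cs,1)); print("ctr",np.mean(cs[:4],0))
o=manip.get_obs(); print(Ro.from_rotvec(o["ee_rot"]).as_matrix().round(3))
E
```

```text
dial [526.84962735  26.57585017 111.61480316] 0.6154494577569047
[527.14526205  26.52706458 111.73425681]
[ 525.61578386 -103.05458822  111.11625847]
[ 526.01187457 -234.5865674   111.2763022 ]
ledge low edge [array([455.13267334, 105.74468992,  50.2805707 ]), array([ 452.25635909, -313.24784187,   49.11837207])]
[[420.4 475.4  22. ]
 [389.5 297.2  22. ]
 [540.  277.9  22. ]
 [565.1 451.5  22. ]
 [646.5 438.5  22. ]
 [616.6 260.4  22. ]]
ctr [478.74442725 375.48275512  22.        ]
[[-0.893 -0.001  0.451]
 [-0.451  0.002 -0.893]
 [-0.    -1.    -0.002]]
```

{"fn": "play_rows", "kwargs": {
  "increments": [
    {"x": 0.035,"y": 0.06,"z": 0.02,"az": 0.14,"hand": 1},
    {"x": 0.07,"y": 0.12,"z": 0.03,"az": 0.28,"hand": 1},
    {"x": 0.1,"y": 0.18,"z": 0.03,"az": 0.42,"hand": 1},
    {"x": 0.13,"y": 0.235,"z": 0.03,"az": 0.56,"hand": 1},
    {"x": 0.16,"y": 0.29,"z": 0.03,"az": 0.7,"hand": 1},
    {"x": 0.19,"y": 0.34,"z": 0.03,"az": 0.84,"hand": 1},
    {"x": 0.22,"y": 0.39,"z": 0.03,"az": 0.98,"hand": 1},
    {"x": 0.24,"y": 0.44,"z": 0.03,"az": 1.1,"hand": 1}
  ]
}}

```text
schema error: expected keys x, y, z, ax, ay, az, hand
```

{"fn": "play_rows", "kwargs": {
  "increments": [
    {"x": 0.035,"y": 0.06,"z": 0.02,"ax": 0,"ay": 0,"az": 0.14,"hand": 1},
    {"x": 0.07,"y": 0.12,"z": 0.03,"ax": 0,"ay": 0,"az": 0.28,"hand": 1},
    {"x": 0.1,"y": 0.18,"z": 0.03,"ax": 0,"ay": 0,"az": 0.42,"hand": 1},
    {"x": 0.13,"y": 0.235,"z": 0.03,"ax": 0,"ay": 0,"az": 0.56,"hand": 1},
    {"x": 0.16,"y": 0.29,"z": 0.03,"ax": 0,"ay": 0,"az": 0.7,"hand": 1},
    {"x": 0.19,"y": 0.34,"z": 0.03,"ax": 0,"ay": 0,"az": 0.84,"hand": 1},
    {"x": 0.22,"y": 0.39,"z": 0.03,"ax": 0,"ay": 0,"az": 0.98,"hand": 1},
    {"x": 0.24,"y": 0.44,"z": 0.03,"ax": 0,"ay": 0,"az": 1.1,"hand": 1}
  ]
}}

```text
clock: 0.9
eef_pos: [418.4, -97.1, 285.7]
ee_rot: [-1.21, 1.208, -1.208]
force: [1.5, -1.1, -0.1]
grip_width: 0.998
```

{"fn": "play_rows", "kwargs": {
  "increments": [
    {"x": 0.03,"y": 0.05,"z": 0,"ax": 0,"ay": -0.1,"az": 0,"hand": 1},
    {"x": 0.05,"y": 0.08,"z": 0,"ax": 0,"ay": -0.2,"az": 0,"hand": 1},
    {"x": 0.05,"y": 0.08,"z": 0,"ax": 0,"ay": -0.3,"az": 0,"hand": 1},
    {"x": 0.05,"y": 0.08,"z": -0.02,"ax": 0,"ay": -0.384,"az": 0,"hand": 1},
    {"x": 0.05,"y": 0.08,"z": -0.04,"ax": 0,"ay": -0.384,"az": 0,"hand": 1},
    {"x": 0.05,"y": 0.08,"z": -0.06,"ax": 0,"ay": -0.384,"az": 0,"hand": 1},
    {"x": 0.05,"y": 0.08,"z": -0.06,"ax": 0,"ay": -0.384,"az": 0,"hand": 1},
    {"x": 0.05,"y": 0.08,"z": -0.06,"ax": 0,"ay": -0.384,"az": 0,"hand": 1}
  ]
}}

```text
clock: 1.7
eef_pos: [467.7, -19.0, 225.8]
ee_rot: [-0.921, 0.925, -1.368]
force: [-0.1, -0.8, 0.2]
grip_width: 0.998
```

{"fn": "play_rows", "kwargs": {
  "increments": [
    {"x": 0.013,"y": 0.023,"z": -0.01,"ax": 0,"ay": 0,"az": 0,"hand": 1},
    {"x": 0.026,"y": 0.045,"z": -0.02,"ax": 0,"ay": 0,"az": 0,"hand": 1},
    {"x": 0.026,"y": 0.045,"z": -0.02,"ax": 0,"ay": 0,"az": 0,"hand": 1},
    {"x": 0.026,"y": 0.045,"z": -0.02,"ax": 0,"ay": 0,"az": 0,"hand": 1},
    {"x": 0.026,"y": 0.045,"z": -0.02,"ax": 0,"ay": 0,"az": 0,"hand": 1},
    {"x": 0.026,"y": 0.045,"z": -0.02,"ax": 0,"ay": 0,"az": 0,"hand": 1},
    {"x": 0.026,"y": 0.045,"z": -0.02,"ax": 0,"ay": 0,"az": 0,"hand": 1},
    {"x": 0.026,"y": 0.045,"z": -0.02,"ax": 0,"ay": 0,"az": 0,"hand": 1}
  ]
}}

```text
clock: 2.5
eef_pos: [493.9, 25.6, 206.2]
ee_rot: [-0.919, 0.924, -1.369]
force: [-0.4, -0.2, 0.4]
grip_width: 1.001
```

```bash
python3 - <<'E'
from h import *
o=manip.get_obs(); im=vision.camera("wrist"); cv2.imwrite("pics/w1.png",im); np.save("w1.npy",o,allow_pickle=True)
print(o["eef_pos"],Ro.from_rotvec(o["ee_rot"]).as_matrix().round(4),o["force"])
C=cam("wrist",o); n=np.array([-np.sin(.384),0,np.cos(.384)]); D=np.array([527.,26.5,111.7]); x=np.array([np.cos(.384),0,np.sin(.384)])
print("dial",proj(C,D)); 
for y in(44,-44): print("stud",proj(C,D-30*n+8*x+8.5*n+[0,y,0]))
E
```

```text
[493.85920785  25.57832937 206.23315031] [[-3.600e-03  3.752e-01  9.269e-01]
 [-1.000e+00 -3.000e-04 -3.800e-03]
 [-1.200e-03 -9.270e-01  3.752e-01]] [-0.35767256 -0.19520499  0.37844474]
dial [271.35684644 222.55498707]
stud [282.60849004 153.05354035]
stud [282.84764129 265.27851576]
```

View pics/w1.png

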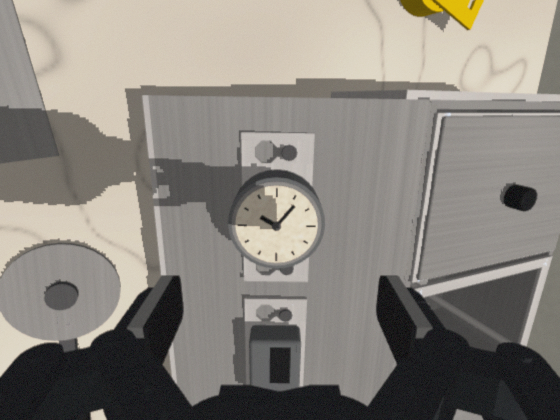

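The wrist view shows the dial at about (277,223) and the left plate end. The wide hole is at (264,151), down-slope, and the dark stud head at (289,152), up-slope. The prediction was about 6 px off in x.

```bash
python3 - <<'E'
from h import *
o=np.load("w1.npy",allow_pickle=True).item(); C=cam("wrist",o); im=cv2.imread("pics/w1.png")
hsv=cv2.cvtColor(im,cv2.COLOR_BGR2HSV); b,g,r=[im[...,i].astype(int) for i in range(3)]
m=((r-b>10)).astype('uint8'); m[:170]=0;m[290:]=0;m[:,:225]=0;m[:,335:]=0
m=cv2.morphologyEx(m,cv2.MORPH_CLOSE,np.ones((9,9)))
n_,l,st,c=cv2.connectedComponentsWithStats(m); i=1+np.argmax(st[1:,4])
cn=cv2.findContours((l==i).astype('uint8'),0,2)[0][0]; e=cv2.fitEllipse(cv2.convexHull(cn)); print(st[i],e)
n=np.array([-np.sin(.384),0,np.cos(.384)]); x=np.array([np.cos(.384),0,np.sin(.384)])
T=cam("top"); f=lambda u,v:(70+u/2.4,90+v/2.4)
D,err=tri(T,f(423,300),C,e[0]); print("tri",D,err,"depth",(C[1]@D+C[2])[2], "dial d mm",e[1][1]/340*(C[1]@D+C[2])[2])
for p in(D,[527,26.5,111.7]): 
    q=plane(C,e[0],p,n); print("plane",q,"rel TCP: x",(q-o["eef_pos"])@x,"y",(q-o["eef_pos"])[1],"n",(q-o["eef_pos"])@n)
P=D-30*n
for u in[(264,151),(289,152),(242,131),(314,133),(308,282)]: q=plane(C,u,P+6*n,n); print(u,((q-D)@x).round(1),(q-D)[1].round(1))
E
```

```text
[ 234  185   85  102 6122] ((274.9232482910156, 238.377197265625), (87.53389739990234, 112.20756530761719), 7.504934787750244)
tri [523.73963225  24.27019364 131.26414965] 3.964423399387945 depth 214.86703984889166 dial d mm 70.91090413617323
plane [522.18735015  23.10260488 130.6369372 ] rel TCP: x -2.055668263945925 y -2.47572449390206 n -80.70344051667715
plane [529.15980051  14.7413343  112.5726853 ] rel TCP: x -2.3584463934342432 y -10.836995069825587 n -100.06424075851538
(264, 151) -8.6 50.3
(289, 152) 7.7 49.6
(242, 131) -22.4 63.2
(314, 133) 23.7 61.7
(308, 282) 22.2 -46.8
```

```bash
python3 - <<'E'
from h import *
o=np.load("w1.npy",allow_pickle=True).item(); C=cam("wrist",o); im=cv2.imread("pics/w1.png")
g=cv2.medianBlur(cv2.cvtColor(im,cv2.COLOR_BGR2GRAY),3)
h=cv2.HoughCircles(g[165:290,215:340],cv2.HOUGH_GRADIENT,1,20,param1=80,param2=12,minRadius=34,maxRadius=52); print(h[0][:3]+[215,165,0])
n=np.array([-np.sin(.384),0,np.cos(.384)]); x=np.array([np.cos(.384),0,np.sin(.384)])
T=cam("top"); S=cam("side");f=lambda u,v:(70+u/2.4,90+v/2.4)
uv=(277,223)
D,err=tri(T,f(423,300),C,uv); D2,e2=tri(S,(271.5,199),C,uv);print("tri",D,err,D2,e2)
for p in(D,[527,26.5,111.7]): 
    p=np.array(p);q=plane(C,uv,p,n); print("plane",q,"rel TCP: x",(q-o["eef_pos"])@x,"y",(q-o["eef_pos"])[1],"n",(q-o["eef_pos"])@n)
    for u in[(264,151),(289,152),(242,131),(314,133),(308,282)]: s=plane(C,u,q-26*n,n); print(u,((s-q)@x).round(1),(s-q)[1].round(1))
E
```

```text
[[276.5        215.5         45.90000153]
 [279.5        235.5         45.79999924]
 [246.5        206.5         36.59999847]]
tri [527.88709176  26.96589697 116.8547975 ] 2.8049017582554847 [528.44176556  26.16417027 112.72696267] 4.2855642229807716
plane [528.94552602  27.84103103 117.28246664] rel TCP: x -0.7926805144237435 y 2.2627016551368975 n -95.61718206300581
(264, 151) -8.9 44.2
(289, 152) 8.6 43.4
(242, 131) -23.8 58.0
(314, 133) 25.8 56.4
(308, 282) 24.2 -60.4
plane [530.57599098  26.15367205 113.1449088 ] rel TCP: x -0.8310187650767431 y 0.5753426745103134 n -100.0642407585154
(264, 151) -9.1 45.2
(289, 152) 8.8 44.4
(242, 131) -24.3 59.2
(314, 133) 26.3 57.6
(308, 282) 24.6 -61.3
```

{"fn": "play_rows", "kwargs": {
  "increments": [
    {"x": 0.008,"y": 0.0015,"z": -0.021,"ax": 0,"ay": 0,"az": 0,"hand": 1},
    {"x": 0.017,"y": 0.0015,"z": -0.043,"ax": 0,"ay": 0,"az": 0,"hand": 1},
    {"x": 0.0255,"y": 0.0015,"z": -0.0652,"ax": 0,"ay": 0,"az": 0,"hand": 1},
    {"x": 0.0285,"y": 0.0015,"z": -0.073,"ax": 0,"ay": 0,"az": 0,"hand": 1},
    {"x": 0.0315,"y": 0.0015,"z": -0.08,"ax": 0,"ay": 0,"az": 0,"hand": 1},
    {"x": 0.0315,"y": 0.0015,"z": -0.08,"ax": 0,"ay": 0,"az": 0,"hand": 1},
    {"x": 0.0315,"y": 0.0015,"z": -0.08,"ax": 0,"ay": 0,"az": 0,"hand": 1},
    {"x": 0.0315,"y": 0.0015,"z": -0.08,"ax": 0,"ay": 0,"az": 0,"hand": 1}
  ]
}}

```text
clock: 3.35
eef_pos: [525.9, 27.6, 127.0]
ee_rot: [-0.918, 0.923, -1.369]
force: [-0.6, -0.2, 0.3]
grip_width: 0.996
```

```bash
python3 - <<'E'
from h import *
o=manip.get_obs(); a=vision.camera("wrist"); b=vision.camera("side"); np.save("w2.npy",o,allow_pickle=True)
cv2.imwrite("pics/w2raw.png",a)
b=cv2.resize(b[120:300,210:390],(420,420),interpolation=cv2.INTER_CUBIC)
cv2.imwrite("pics/w2.png",cv2.resize(np.hstack([a,b]),(800,343)))
print(o["eef_pos"],o["ee_rot"],o["force"])
E
```

```text
[525.9199905   27.58053192 127.00392803] [-0.91847887  0.92274271 -1.36901706] [-0.61628272 -0.21852604  0.25386654]
```

View pics/w2.png

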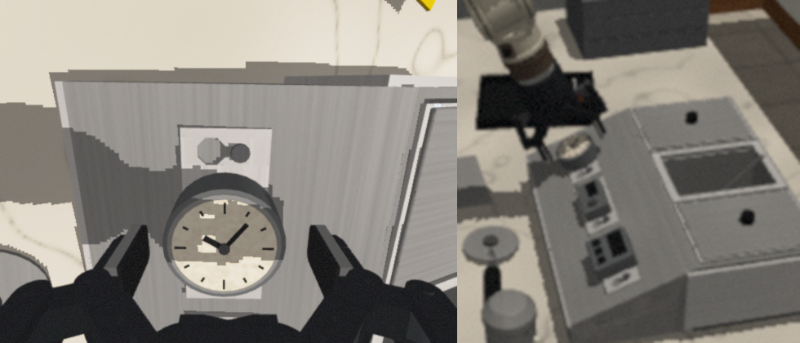

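The wrist view shows the dial centred at about (273,302) full-scale, between the open fingers, with tips near (180,277) and (380,277). The side crop shows the fingers straddling the case, clear of the ledge.

```bash
python3 - <<'E'
from h import *
o=np.load("w2.npy",allow_pickle=True).item(); C=cam("wrist",o); Rt=Ro.from_rotvec(o["ee_rot"]).as_matrix()
for y in(25,18,12,6): print(y,[proj(C,o["eef_pos"]+Rt@np.array([dx,y,z])).round() for z in(42.5,-42.5) for dx in(-11,11)])
n=-Rt[:,1];x=Rt[:,2]
for d in(-8,-10,-12):
  r=[]
  for u in[(219,154),(334,156),(273,302),(256,185),(292,187)]:
    off=0 if u[1]>300 else -26
    q=plane(C,u,o["eef_pos"]+(d+off)*n,n)-o["eef_pos"]; r.append(((q@x).round(1),q[1].round(1)))
  print(d,r)
E
```

```text
25 [array([369., 259.]), array([365., 300.]), array([186., 259.]), array([190., 300.])]
18 [array([373., 266.]), array([369., 309.]), array([182., 267.]), array([187., 309.])]
12 [array([377., 273.]), array([372., 317.]), array([179., 273.]), array([183., 317.])]
6 [array([381., 280.]), array([376., 325.]), array([175., 280.]), array([180., 325.])]
-8 [(np.float64(-26.1), np.float64(58.6)), (np.float64(25.2), np.float64(57.5)), (np.float64(-2.0), np.float64(-0.7)), (np.float64(-10.0), np.float64(44.3)), (np.float64(6.6), np.float64(43.3))]
-10 [(np.float64(-26.5), np.float64(58.3)), (np.float64(25.5), np.float64(57.2)), (np.float64(-2.1), np.float64(-2.0)), (np.float64(-10.1), np.float64(43.8)), (np.float64(6.7), np.float64(42.8))]
-12 [(np.float64(-26.8), np.float64(58.0)), (np.float64(25.8), np.float64(56.8)), (np.float64(-2.1), np.float64(-3.3)), (np.float64(-10.2), np.float64(43.3)), (np.float64(6.7), np.float64(42.3))]
```

{"fn": "play_rows", "kwargs": {
  "increments": [
    {"x": 0.002,"y": 0,"z": -0.007,"ax": 0,"ay": 0,"az": 0,"hand": 1},
    {"x": 0.0039,"y": 0,"z": -0.0135,"ax": 0,"ay": 0,"az": 0,"hand": 1},
    {"x": 0.0039,"y": 0,"z": -0.0135,"ax": 0,"ay": 0,"az": 0,"hand": 1},
    {"x": 0.0039,"y": 0,"z": -0.0135,"ax": 0,"ay": 0,"az": 0,"hand": 1},
    {"x": 0.0039,"y": 0,"z": -0.0135,"ax": 0,"ay": 0,"az": 0,"hand": 0.6},
    {"x": 0.0039,"y": 0,"z": -0.0135,"ax": 0,"ay": 0,"az": 0,"hand": 0.6},
    {"x": 0.0039,"y": 0,"z": -0.0135,"ax": 0,"ay": 0,"az": 0,"hand": 0.6},
    {"x": 0.0039,"y": 0,"z": -0.0135,"ax": 0,"ay": 0,"az": 0,"hand": 0.6}
  ],
  "newtons": 30
}}

```text
clock: 4.25
eef_pos: [529.3, 27.6, 112.5]
ee_rot: [-0.92, 0.924, -1.369]
force: [-0.1, 0.6, 0.9]
grip_width: 0.804
```

{"fn": "play_rows", "kwargs": {
  "increments": [
    {"x": 0,"y": 0,"z": 0,"ax": 0,"ay": 0,"az": 0,"hand": 0.4},
    {"x": 0,"y": 0,"z": 0,"ax": 0,"ay": 0,"az": 0,"hand": 0.3},
    {"x": 0,"y": 0,"z": 0,"ax": 0,"ay": 0,"az": 0,"hand": 0.2},
    {"x": 0,"y": 0,"z": 0,"ax": 0,"ay": 0,"az": 0,"hand": 0},
    {"x": 0,"y": 0,"z": 0,"ax": 0,"ay": 0,"az": 0,"hand": 0},
    {"x": 0,"y": 0,"z": 0,"ax": 0,"ay": 0,"az": 0,"hand": 0},
    {"x": 0,"y": 0,"z": 0,"ax": 0,"ay": 0,"az": 0,"hand": 0},
    {"x": 0,"y": 0,"z": 0,"ax": 0,"ay": 0,"az": 0,"hand": 0}
  ],
  "newtons": 30
}}

```text
clock: 5.05
eef_pos: [529.3, 27.5, 112.8]
ee_rot: [-0.92, 0.924, -1.369]
force: [-4.0, -0.1, 5.1]
grip_width: 0.741
```

```bash
python3 - <<'E'
from h import *
o=manip.get_obs(); a=vision.camera("wrist"); np.save("w3.npy",o,allow_pickle=True)
cv2.imwrite("pics/w3.png",a)
print(o["eef_pos"],o["ee_rot"],o["force"],o["moment"],o["grip_width"])
E
```

```text
[529.34450302  27.5376898  112.75493811] [-0.91964333  0.92373778 -1.36861745] [-4.02353746 -0.10679079  5.05915099] [-0.00464486  0.65218138  0.00366204] 0.7412140271565327
```

View pics/w3.png

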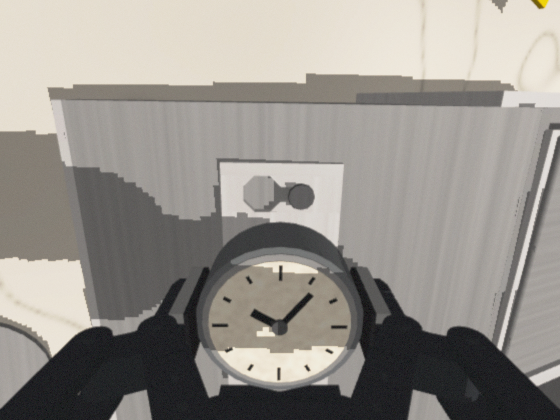

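The timer is gripped (width 0.741, about 63 mm). The wide hole is at (261,193) and the stud head at (301,195). That is 40 px at 2.46 px/mm, or 16.3 mm, as expected. Next is the slide up the slope.

{"fn": "play_rows", "kwargs": {
  "increments": [
    {"x": 0.0017,"y": 0,"z": 0.0014,"ax": 0,"ay": 0,"az": 0,"hand": 0},
    {"x": 0.0045,"y": 0,"z": 0.0025,"ax": 0,"ay": 0,"az": 0,"hand": 0},
    {"x": 0.007,"y": 0,"z": 0.0035,"ax": 0,"ay": 0,"az": 0,"hand": 0},
    {"x": 0.0095,"y": 0,"z": 0.0045,"ax": 0,"ay": 0,"az": 0,"hand": 0},
    {"x": 0.012,"y": 0,"z": 0.0055,"ax": 0,"ay": 0,"az": 0,"hand": 0},
    {"x": 0.0146,"y": 0,"z": 0.0066,"ax": 0,"ay": 0,"az": 0,"hand": 0},
    {"x": 0.0146,"y": 0,"z": 0.0066,"ax": 0,"ay": 0,"az": 0,"hand": 0},
    {"x": 0.0146,"y": 0,"z": 0.0066,"ax": 0,"ay": 0,"az": 0,"hand": 0}
  ]
}}

```text
clock: 5.9
eef_pos: [542.3, 27.5, 117.9]
ee_rot: [-0.922, 0.926, -1.367]
force: [1.1, -0.5, -1.5]
grip_width: 0.74
```

```bash
python3 - <<'E'
from h import *
o=manip.get_obs(); a=vision.camera("wrist"); np.save("w4.npy",o,allow_pickle=True)
cv2.imwrite("pics/w4.png",cv2.resize(a[140:420,160:400],None,fx=2,fy=2))
d=o["eef_pos"]-np.load("w3.npy",allow_pickle=True).item()["eef_pos"]; print(d, d@[.927,0,.375], d@[-.375,0,.927])
print(o["eef_pos"],o["ee_rot"],o["force"],o["moment"],o["grip_width"])
E
```

```text
[12.9210207  -0.03443121  5.15525754] 13.91100776520581 -0.06645902251581876
[542.26552372  27.50325859 117.91019565] [-0.92244738  0.92618271 -1.36739485] [ 1.05074401 -0.45541698 -1.45629596] [ 0.00510661  0.44430951 -0.0321835 ] 0.7397588584727935
```

View pics/w4.png

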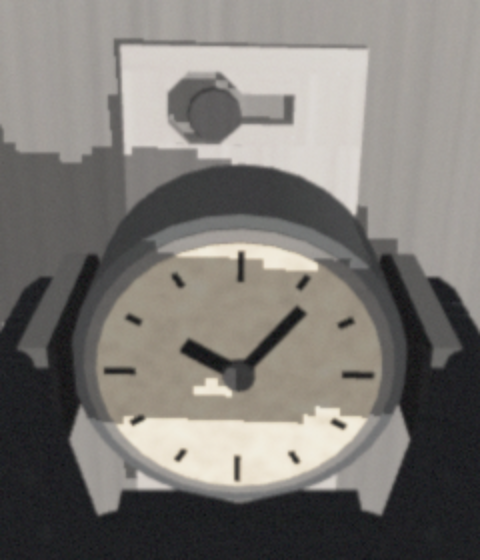

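The wrist crop shows the stud head at (214,115) inside the wide end, whose centre is (204,108). That leaves about 2 mm to go up the slope.

{"fn": "play_rows", "kwargs": {
  "increments": [
    {"x": 0.001,"y": 0,"z": 0.0005,"ax": 0,"ay": 0,"az": 0,"hand": 0},
    {"x": 0.0019,"y": 0,"z": 0.0009,"ax": 0,"ay": 0,"az": 0,"hand": 0},
    {"x": 0.0019,"y": 0,"z": 0.0009,"ax": 0,"ay": 0,"az": 0,"hand": 0},
    {"x": 0.0019,"y": 0,"z": 0.0009,"ax": 0,"ay": 0,"az": 0,"hand": 0},
    {"x": 0.0019,"y": 0,"z": 0.0009,"ax": 0,"ay": 0,"az": 0,"hand": 0},
    {"x": 0.0019,"y": 0,"z": 0.0009,"ax": 0,"ay": 0,"az": 0,"hand": 0},
    {"x": 0.0019,"y": 0,"z": 0.0009,"ax": 0,"ay": 0,"az": 0,"hand": 0},
    {"x": 0.0019,"y": 0,"z": 0.0009,"ax": 0,"ay": 0,"az": 0,"hand": 0}
  ]
}}

```text
clock: 6.75
eef_pos: [545.7, 27.5, 119.9]
ee_rot: [-0.92, 0.924, -1.368]
force: [1.3, 0.0, -1.6]
grip_width: 0.74
```

```bash
python3 - <<'E'
from h import *
o=manip.get_obs(); a=vision.camera("wrist"); np.save("w5.npy",o,allow_pickle=True)
cv2.imwrite("pics/w5.png",cv2.resize(a[150:260,200:360],None,fx=4,fy=4,interpolation=cv2.INTER_CUBIC))
d=o["eef_pos"]-np.load("w3.npy",allow_pickle=True).item()["eef_pos"]; print(d, d@[.927,0,.375], d@[-.375,0,.927])
print(o["eef_pos"],o["ee_rot"],o["force"],o["moment"],o["grip_width"])
E
```

```text
[ 1.64005638e+01 -2.32291525e-03  7.11109595e+00] 17.869983594730662 0.4417745373635429
[545.74506679  27.53536688 119.86603406] [-0.92004561  0.92412493 -1.36843896] [ 1.25316147  0.00366038 -1.57839029] [-0.02493743  0.48544936  0.03608967] 0.7396188506436981
```

View pics/w5.png

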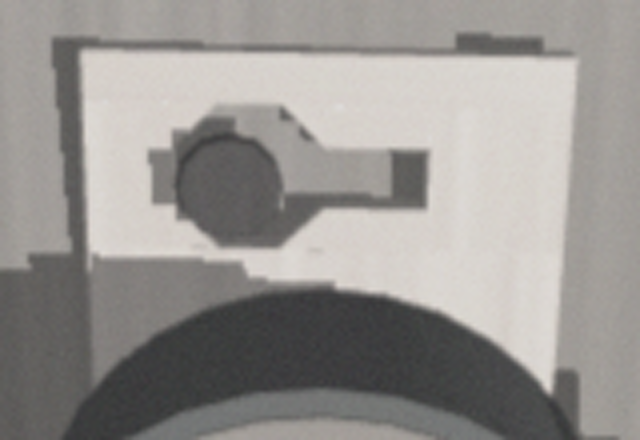

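It overshot: the head is at (230,185) against the hole centre (250,175), about 1.8 mm too far. Moving back by that much.

{"fn": "play_rows", "kwargs": {
  "increments": [
    {"x": -0.001,"y": 0,"z": -0.0004,"ax": 0,"ay": 0,"az": 0,"hand": 0},
    {"x": -0.0017,"y": 0,"z": -0.0007,"ax": 0,"ay": 0,"az": 0,"hand": 0},
    {"x": -0.0017,"y": 0,"z": -0.0007,"ax": 0,"ay": 0,"az": 0,"hand": 0},
    {"x": -0.0017,"y": 0,"z": -0.0007,"ax": 0,"ay": 0,"az": 0,"hand": 0},
    {"x": -0.0017,"y": 0,"z": -0.0007,"ax": 0,"ay": 0,"az": 0,"hand": 0},
    {"x": -0.0017,"y": 0,"z": -0.0007,"ax": 0,"ay": 0,"az": 0,"hand": 0},
    {"x": -0.0017,"y": 0,"z": -0.0007,"ax": 0,"ay": 0,"az": 0,"hand": 0},
    {"x": -0.0017,"y": 0,"z": -0.0007,"ax": 0,"ay": 0,"az": 0,"hand": 0}
  ]
}}

```text
clock: 7.6
eef_pos: [544.1, 27.5, 119.2]
ee_rot: [-0.92, 0.924, -1.368]
force: [0.7, 0.4, -1.5]
grip_width: 0.738
```

```bash
python3 - <<'E'
from h import *
o=manip.get_obs(); a=vision.camera("wrist"); np.save("w6.npy",o,allow_pickle=True)
cv2.imwrite("pics/w6.png",cv2.resize(a[150:260,200:360],None,fx=4,fy=4,interpolation=cv2.INTER_CUBIC))
d=o["eef_pos"]-np.load("w3.npy",allow_pickle=True).item()["eef_pos"]; print(d, d@[.927,0,.375], d@[-.375,0,.927])
print(o["eef_pos"],o["ee_rot"],o["force"],o["moment"],o["grip_width"])
E
```

```text
[1.47596544e+01 4.20359645e-03 6.43873187e+00] 16.096724057299433 0.43383405787889107
[544.10415739  27.5418934  119.19366998] [-0.9200058   0.92406216 -1.36845895] [ 0.72859486  0.3717947  -1.4654301 ] [0.00114014 0.53261054 0.01906395] 0.7383293392863418
```

View pics/w6.png

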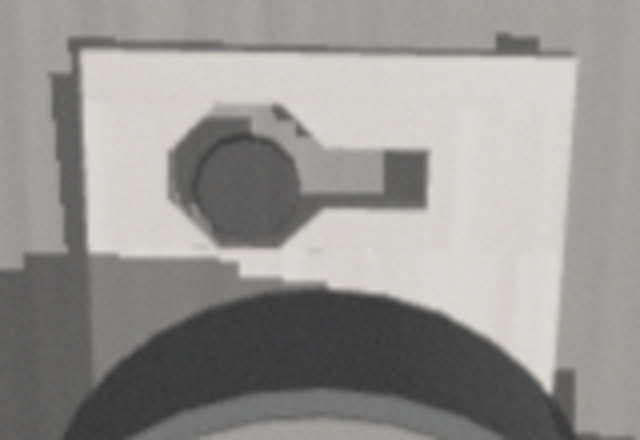

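The head is now centred (247 against 248), with 16.1 mm of travel. Lifting along the ledge normal.

{"fn": "play_rows", "kwargs": {
  "increments": [
    {"x": -0.0008,"y": 0,"z": 0.0019,"ax": 0,"ay": 0,"az": 0,"hand": 0},
    {"x": -0.0015,"y": 0,"z": 0.0037,"ax": 0,"ay": 0,"az": 0,"hand": 0},
    {"x": -0.0023,"y": 0,"z": 0.0056,"ax": 0,"ay": 0,"az": 0,"hand": 0},
    {"x": -0.003,"y": 0,"z": 0.0074,"ax": 0,"ay": 0,"az": 0,"hand": 0},
    {"x": -0.0038,"y": 0,"z": 0.0093,"ax": 0,"ay": 0,"az": 0,"hand": 0},
    {"x": -0.0045,"y": 0,"z": 0.0111,"ax": 0,"ay": 0,"az": 0,"hand": 0},
    {"x": -0.0053,"y": 0,"z": 0.013,"ax": 0,"ay": 0,"az": 0,"hand": 0},
    {"x": -0.006,"y": 0,"z": 0.0148,"ax": 0,"ay": 0,"az": 0,"hand": 0}
  ]
}}

```text
clock: 8.45
eef_pos: [538.0, 27.5, 134.1]
ee_rot: [-0.92, 0.924, -1.368]
force: [-0.5, -0.2, -1.2]
grip_width: 0.738
```

{"fn": "play_rows", "kwargs": {
  "increments": [
    {"x": -0.006,"y": 0,"z": 0.025,"ax": 0,"ay": 0,"az": 0,"hand": 0},
    {"x": -0.01,"y": 0,"z": 0.06,"ax": 0,"ay": 0.05,"az": 0,"hand": 0},
    {"x": -0.015,"y": 0.03,"z": 0.08,"ax": 0,"ay": 0.13,"az": 0,"hand": 0},
    {"x": -0.02,"y": 0.06,"z": 0.08,"ax": 0,"ay": 0.2,"az": 0,"hand": 0},
    {"x": -0.025,"y": 0.1,"z": 0.08,"ax": 0,"ay": 0.28,"az": 0,"hand": 0},
    {"x": -0.03,"y": 0.14,"z": 0.08,"ax": 0,"ay": 0.34,"az": 0,"hand": 0},
    {"x": -0.04,"y": 0.18,"z": 0.08,"ax": 0,"ay": 0.384,"az": 0,"hand": 0},
    {"x": -0.045,"y": 0.22,"z": 0.08,"ax": 0,"ay": 0.384,"az": 0,"hand": 0}
  ]
}}

```text
clock: 9.25
eef_pos: [493.5, 249.2, 213.6]
ee_rot: [-1.208, 1.212, -1.212]
force: [0.5, -1.7, -2.6]
grip_width: 0.74
```

{"fn": "play_rows", "kwargs": {
  "increments": [
    {"x": -0.005,"y": 0.04,"z": 0,"ax": 0,"ay": 0,"az": -0.06,"hand": 0},
    {"x": -0.01,"y": 0.08,"z": -0.01,"ax": 0,"ay": 0,"az": -0.12,"hand": 0},
    {"x": -0.015,"y": 0.11,"z": -0.03,"ax": 0,"ay": 0,"az": -0.167,"hand": 0},
    {"x": -0.015,"y": 0.128,"z": -0.05,"ax": 0,"ay": 0,"az": -0.167,"hand": 0},
    {"x": -0.015,"y": 0.128,"z": -0.07,"ax": 0,"ay": 0,"az": -0.167,"hand": 0},
    {"x": -0.015,"y": 0.128,"z": -0.09,"ax": 0,"ay": 0,"az": -0.167,"hand": 0},
    {"x": -0.015,"y": 0.128,"z": -0.1,"ax": 0,"ay": 0,"az": -0.167,"hand": 0},
    {"x": -0.015,"y": 0.128,"z": -0.1,"ax": 0,"ay": 0,"az": -0.167,"hand": 0}
  ]
}}

```text
clock: 10.05
eef_pos: [477.1, 374.8, 112.1]
ee_rot: [-1.128, 1.334, -1.334]
force: [-0.6, -0.1, -1.7]
grip_width: 0.743
```

```bash
python3 - <<'E'
from h import *
o=manip.get_obs(); a=vision.camera("wrist"); b=vision.camera("top")
print(o["eef_pos"],Ro.from_rotvec(o["ee_rot"]).as_matrix().round(3),o["force"],o["grip_width"])
C=cam("wrist",o);print("tray ctr px",proj(C,[479,375,4]))
b=cv2.resize(b[160:300,60:250],(570,420),interpolation=cv2.INTER_CUBIC)
cv2.imwrite("pics/w7.png",cv2.resize(np.hstack([a,b]),(800,297)))
E
```

```text
[477.14988516 374.77448879 112.12747121] [[-0.169 -0.003  0.986]
 [-0.986 -0.002 -0.169]
 [ 0.003 -1.    -0.002]] [-0.60117892 -0.10615538 -1.74495092] 0.7429857951136606
tray ctr px [281.67661877 218.82233967]
```

View pics/w7.png

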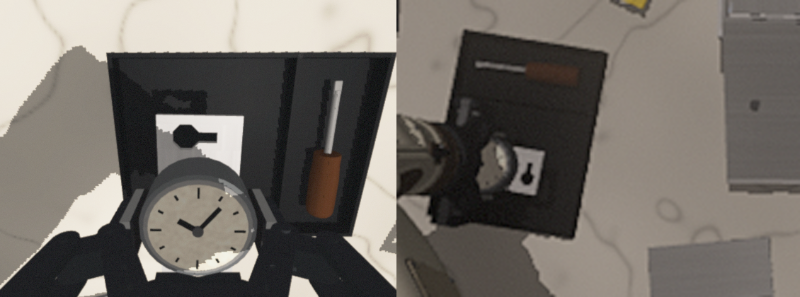

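The wrist view shows the timer level, dial up, above the large compartment, clear of the side walls and the divider. The screwdriver is untouched in the narrow compartment. Lowering now.

{"fn": "play_rows", "kwargs": {
  "increments": [
    {"x": 0.002,"y": 0,"z": -0.02,"ax": 0,"ay": 0,"az": 0,"hand": 0},
    {"x": 0.002,"y": 0,"z": -0.04,"ax": 0,"ay": 0,"az": 0,"hand": 0},
    {"x": 0.002,"y": 0,"z": -0.055,"ax": 0,"ay": 0,"az": 0,"hand": 0},
    {"x": 0.002,"y": 0,"z": -0.064,"ax": 0,"ay": 0,"az": 0,"hand": 0},
    {"x": 0.002,"y": 0,"z": -0.07,"ax": 0,"ay": 0,"az": 0,"hand": 0},
    {"x": 0.002,"y": 0,"z": -0.074,"ax": 0,"ay": 0,"az": 0,"hand": 0},
    {"x": 0.002,"y": 0,"z": -0.076,"ax": 0,"ay": 0,"az": 0,"hand": 0},
    {"x": 0.002,"y": 0,"z": -0.076,"ax": 0,"ay": 0,"az": 0,"hand": 0}
  ]
}}

```text
clock: 10.95
eef_pos: [480.3, 375.7, 38.4]
ee_rot: [-1.123, 1.333, -1.333]
force: [0.7, 0.0, -1.7]
grip_width: 0.736
```

{"fn": "play_rows", "kwargs": {
  "increments": [
    {"x": 0,"y": 0,"z": -0.0005,"ax": 0,"ay": 0,"az": 0,"hand": 0},
    {"x": 0,"y": 0,"z": -0.001,"ax": 0,"ay": 0,"az": 0,"hand": 0},
    {"x": 0,"y": 0,"z": -0.0015,"ax": 0,"ay": 0,"az": 0,"hand": 0},
    {"x": 0,"y": 0,"z": -0.002,"ax": 0,"ay": 0,"az": 0,"hand": 0},
    {"x": 0,"y": 0,"z": -0.0025,"ax": 0,"ay": 0,"az": 0,"hand": 0},
    {"x": 0,"y": 0,"z": -0.003,"ax": 0,"ay": 0,"az": 0,"hand": 0},
    {"x": 0,"y": 0,"z": -0.0035,"ax": 0,"ay": 0,"az": 0,"hand": 0},
    {"x": 0,"y": 0,"z": -0.004,"ax": 0,"ay": 0,"az": 0,"hand": 0}
  ]
}}

```text
clock: 11.75
eef_pos: [480.1, 375.5, 33.9]
ee_rot: [-1.124, 1.333, -1.333]
force: [-0.3, -0.0, -2.6]
grip_width: 0.738
```

Not touching yet; stepping down further.

{"fn": "play_rows", "kwargs": {
  "increments": [
    {"x": 0,"y": 0,"z": -0.0005,"ax": 0,"ay": 0,"az": 0,"hand": 0},
    {"x": 0,"y": 0,"z": -0.001,"ax": 0,"ay": 0,"az": 0,"hand": 0},
    {"x": 0,"y": 0,"z": -0.0015,"ax": 0,"ay": 0,"az": 0,"hand": 0},
    {"x": 0,"y": 0,"z": -0.002,"ax": 0,"ay": 0,"az": 0,"hand": 0},
    {"x": 0,"y": 0,"z": -0.002,"ax": 0,"ay": 0,"az": 0,"hand": 0},
    {"x": 0,"y": 0,"z": -0.0025,"ax": 0,"ay": 0,"az": 0,"hand": 0},
    {"x": 0,"y": 0,"z": -0.0025,"ax": 0,"ay": 0,"az": 0,"hand": 0},
    {"x": 0,"y": 0,"z": -0.0025,"ax": 0,"ay": 0,"az": 0,"hand": 0}
  ]
}}

```text
clock: 12.55
eef_pos: [480.1, 375.5, 31.5]
ee_rot: [-1.124, 1.333, -1.333]
force: [0.7, -0.3, -1.2]
grip_width: 0.738
```

{"fn": "play_rows", "kwargs": {
  "increments": [
    {"x": 0,"y": 0,"z": -0.0005,"ax": 0,"ay": 0,"az": 0,"hand": 0},
    {"x": 0,"y": 0,"z": -0.001,"ax": 0,"ay": 0,"az": 0,"hand": 0},
    {"x": 0,"y": 0,"z": -0.0012,"ax": 0,"ay": 0,"az": 0,"hand": 0},
    {"x": 0,"y": 0,"z": -0.0015,"ax": 0,"ay": 0,"az": 0,"hand": 0},
    {"x": 0,"y": 0,"z": -0.0015,"ax": 0,"ay": 0,"az": 0,"hand": 0},
    {"x": 0,"y": 0,"z": -0.0015,"ax": 0,"ay": 0,"az": 0,"hand": 0},
    {"x": 0,"y": 0,"z": -0.0015,"ax": 0,"ay": 0,"az": 0,"hand": 0},
    {"x": 0,"y": 0,"z": -0.0015,"ax": 0,"ay": 0,"az": 0,"hand": 0}
  ]
}}

```text
clock: 13.35
eef_pos: [480.1, 375.6, 30.0]
ee_rot: [-1.124, 1.333, -1.333]
force: [0.3, 0.5, -1.1]
grip_width: 0.742
```

{"fn": "play_rows", "kwargs": {
  "increments": [
    {"x": 0,"y": 0,"z": -0.0005,"ax": 0,"ay": 0,"az": 0,"hand": 0},
    {"x": 0,"y": 0,"z": -0.001,"ax": 0,"ay": 0,"az": 0,"hand": 0},
    {"x": 0,"y": 0,"z": -0.0012,"ax": 0,"ay": 0,"az": 0,"hand": 0},
    {"x": 0,"y": 0,"z": -0.0015,"ax": 0,"ay": 0,"az": 0,"hand": 0},
    {"x": 0,"y": 0,"z": -0.0015,"ax": 0,"ay": 0,"az": 0,"hand": 0},
    {"x": 0,"y": 0,"z": -0.0015,"ax": 0,"ay": 0,"az": 0,"hand": 0},
    {"x": 0,"y": 0,"z": -0.0015,"ax": 0,"ay": 0,"az": 0,"hand": 0},
    {"x": 0,"y": 0,"z": -0.0015,"ax": 0,"ay": 0,"az": 0,"hand": 0}
  ]
}}

```text
clock: 14.15
eef_pos: [480.1, 375.6, 28.5]
ee_rot: [-1.124, 1.333, -1.333]
force: [-0.6, 0.8, -2.2]
grip_width: 0.738
```

{"fn": "play_rows", "kwargs": {
  "increments": [
    {"x": 0,"y": 0,"z": -0.0005,"ax": 0,"ay": 0,"az": 0,"hand": 0},
    {"x": 0,"y": 0,"z": -0.001,"ax": 0,"ay": 0,"az": 0,"hand": 0},
    {"x": 0,"y": 0,"z": -0.0012,"ax": 0,"ay": 0,"az": 0,"hand": 0},
    {"x": 0,"y": 0,"z": -0.0015,"ax": 0,"ay": 0,"az": 0,"hand": 0},
    {"x": 0,"y": 0,"z": -0.0015,"ax": 0,"ay": 0,"az": 0,"hand": 0},
    {"x": 0,"y": 0,"z": -0.0015,"ax": 0,"ay": 0,"az": 0,"hand": 0},
    {"x": 0,"y": 0,"z": -0.0015,"ax": 0,"ay": 0,"az": 0,"hand": 0},
    {"x": 0,"y": 0,"z": -0.0015,"ax": 0,"ay": 0,"az": 0,"hand": 0}
  ]
}}

```text
clock: 14.95
eef_pos: [480.1, 375.6, 27.0]
ee_rot: [-1.124, 1.333, -1.333]
force: [-0.7, 1.1, -1.8]
grip_width: 0.743
```

{"fn": "play_rows", "kwargs": {
  "increments": [
    {"x": 0,"y": 0,"z": -0.0005,"ax": 0,"ay": 0,"az": 0,"hand": 0},
    {"x": 0,"y": 0,"z": -0.001,"ax": 0,"ay": 0,"az": 0,"hand": 0},
    {"x": 0,"y": 0,"z": -0.0012,"ax": 0,"ay": 0,"az": 0,"hand": 0},
    {"x": 0,"y": 0,"z": -0.0015,"ax": 0,"ay": 0,"az": 0,"hand": 0},
    {"x": 0,"y": 0,"z": -0.0015,"ax": 0,"ay": 0,"az": 0,"hand": 0},
    {"x": 0,"y": 0,"z": -0.0015,"ax": 0,"ay": 0,"az": 0,"hand": 0},
    {"x": 0,"y": 0,"z": -0.0015,"ax": 0,"ay": 0,"az": 0,"hand": 0},
    {"x": 0,"y": 0,"z": -0.0015,"ax": 0,"ay": 0,"az": 0,"hand": 0}
  ]
}}

```text
clock: 15.75
eef_pos: [480.1, 375.4, 25.7]
ee_rot: [-1.124, 1.333, -1.333]
force: [-1.0, -1.9, 3.5]
grip_width: 0.739
```

Contact: force z went from -1.8 to +3.5 N. Releasing.

{"fn": "play_rows", "kwargs": {
  "increments": [
    {"x": 0,"y": 0,"z": 0,"ax": 0,"ay": 0,"az": 0,"hand": 0.5},
    {"x": 0,"y": 0,"z": 0,"ax": 0,"ay": 0,"az": 0,"hand": 0.55},
    {"x": 0,"y": 0,"z": 0,"ax": 0,"ay": 0,"az": 0,"hand": 0.65},
    {"x": 0,"y": 0,"z": 0,"ax": 0,"ay": 0,"az": 0,"hand": 0.8},
    {"x": 0,"y": 0,"z": 0,"ax": 0,"ay": 0,"az": 0,"hand": 0.9},
    {"x": 0,"y": 0,"z": 0,"ax": 0,"ay": 0,"az": 0,"hand": 0.9},
    {"x": 0,"y": 0,"z": 0,"ax": 0,"ay": 0,"az": 0,"hand": 0.9},
    {"x": 0,"y": 0,"z": 0,"ax": 0,"ay": 0,"az": 0,"hand": 0.9}
  ]
}}

```text
clock: 16.55
eef_pos: [480.1, 375.5, 25.5]
ee_rot: [-1.124, 1.333, -1.333]
force: [0.7, -0.4, -0.6]
grip_width: 0.952
```

{"fn": "play_rows", "kwargs": {
  "increments": [
    {"x": 0,"y": 0,"z": 0.005,"ax": 0,"ay": 0,"az": 0,"hand": 0.9},
    {"x": 0,"y": 0,"z": 0.015,"ax": 0,"ay": 0,"az": 0,"hand": 0.9},
    {"x": 0,"y": 0,"z": 0.035,"ax": 0,"ay": 0,"az": 0,"hand": 0.9},
    {"x": 0,"y": 0,"z": 0.07,"ax": 0,"ay": 0,"az": 0,"hand": 0.9},
    {"x": 0,"y": 0,"z": 0.11,"ax": 0,"ay": 0,"az": 0,"hand": 0.9},
    {"x": -0.02,"y": 0,"z": 0.15,"ax": 0,"ay": 0,"az": 0,"hand": 0.9},
    {"x": -0.06,"y": 0,"z": 0.19,"ax": 0,"ay": 0,"az": 0,"hand": 0.9},
    {"x": -0.1,"y": 0,"z": 0.2,"ax": 0,"ay": 0,"az": 0,"hand": 0.9}
  ]
}}

```text
clock: 17.35
eef_pos: [381.5, 376.9, 230.6]
ee_rot: [-1.113, 1.334, -1.332]
force: [-0.7, 1.5, -0.4]
grip_width: 0.95
```

```bash
python3 - <<'E'
from h import *
o=manip.get_obs(); a=vision.camera("wrist"); b=vision.camera("top"); print(o["clock"],o["force"],o["grip_width"])
cv2.imwrite("pics/w8.png",cv2.resize(np.hstack([a,b]),(800,300)))
t=cv2.imread("pics/top0.png").astype(int); d=(abs(t-b).max(2)>40).astype('uint8')
n,l,st,c=cv2.connectedComponentsWithStats(d); print([list(map(int,s)) for s in st[1:] if s[4]>25])
E
```

```text
17.35 [-0.74466251  1.52210114 -0.37702415] 0.9498727591366034
[[235, 205, 22, 21, 286], [93, 225, 32, 25, 586], [123, 230, 17, 22, 206], [0, 250, 206, 170, 14380], [0, 331, 8, 35, 182], [447, 335, 113, 85, 5133], [299, 338, 149, 82, 4514], [206, 385, 60, 35, 1123]]
```

View pics/w8.png

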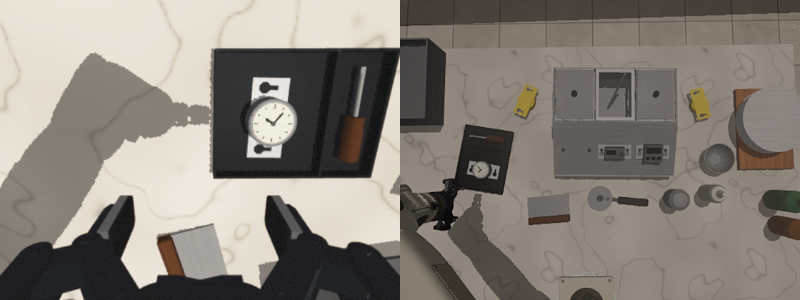

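The timer lies flat, dial up, in the large compartment (wrist picture (272,121)) and the other instruments still hang. Only the timer's places and the arm with its shadow have changed. Handing in.

```bash
python3 -c "
from bench import manip
print(manip.job_done())"
```

```text
the job is handed in; nothing more can be done
None
```

The round dial timer is off the ledge and lies flat, dial up, in the large compartment of the black tray. I handed the job in at about 17.4 s on the robot's clock, with the gripper open and clear of everything.

- **Slide and lift:** I gripped the case at its two overhanging ends and slid it up the slope. It went about 1.8 mm too far at first, so I moved it back until a camera view of the left stud showed its head centred in the wide end, 16.1 mm from where it hung. It then came off with no resistance beyond noise in the force reading. I did not see the right-hand stud directly.
- **Placing:** I lowered it in small steps until the force reading changed by about 5 N on contact, then opened the fingers and backed away.
- **Last checks:** The final pictures show the timer inside the compartment and the other two instruments still hanging. Comparing the top view before and after, only the timer's old and new places and the arm with its shadow had changed.
- **Disagreement:** The cameras put the dial's height at 112 to 117 mm. I took the higher figure, because it matched the plate's known size, and touchdown came about 4 mm lower than it predicted.

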